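# Park the puller crossbar in its bay

### The arm

A 6-joint arm with a two-finger parallel gripper is mounted at the origin on the work surface. World frame = base frame: x ahead of the robot, y to its left, z up, the work surface at z = 0. Lengths are in m, angles in rad, forces in N, time in s.
With the tool pointing down it reaches from about 0.375 to 0.75 m from the base axis. Payload 9 kg.
Tool frame: the origin (TCP) lies at the very end of the fingers, on their centre line; the grasp point (between the pads) lies 19 mm behind it; z points along the fingers, y is the line along which they close (so a half turn about z gives the same grasp; the last joint's range is limited). The gripper opens to 85 mm and grips with 20 to 120 N. Pads are 22 mm wide; open, the fingers measure 114 mm over their backs; the gripper's body (76 mm by 85 mm) begins 54 mm behind the grasp point. The pads swing forward as they close: fully open they stand 13 mm farther back than shut.
Start: joints at [-1.503, 0.104, 0.097, 1.564, 0, 1.353], TCP at [0.169, -0.576, 0.231] pointing down, gripper open.
Joint ranges: [-2.99, 2.99], [-0.84, 1.86], [-1.1, 1.16], [-1.84, 2.11], [-1.51, 1.56], [-3.14, 3.14]. Speed limits (rad/s): [2.22, 2.22, 2.57, 3.14, 3.14, 3.14].

### API

Orientations are given as a unit quaternion [w, x, y, z].
In Python, from cell import r, snapshot gives the robot as it stands.
- The arm moves only by the tool jog_arm, never from a script. Its argument "steps" is a list of rows, each a list of 3 entries, a list of its own where there are three numbers: the shift along the tool's x, y, z in m, then the turn about the tool's z in rad, then the closure in counts, from 0 (fully open) to 255 (shut). In form: [[[dx, dy, dz], spin, fingers], ...]. A call has 1 to 20 rows; each row is the pose to reach, as a shift and turn from the pose commanded when the call began, along the tool's axes at that moment; what a row does not reach only later rows make up. A row lasts 1/12 s, in which the tool goes at most 41.7 mm and 7.16 degrees, less where a joint would pass 70% of its speed; a pose out of reach is approached as far as the arm can. A call with a gripper value outside its range is refused whole. The fingers move at their own pace and stop on an object; "grip_force" is the grip in N (left out, the last holds). Time passes only in rows, so rows that repeat a pose let the fingers close. It gives the time, the measured TCP pose, the force, the opening and the grip force at its end, in the units of the state.
- r.get_obs(): the state, without advancing time (a new reading comes with each control period).
- snapshot(name): name is "scene" or "top"; returns a dict with "image" (384x512x3 uint8, red, green, blue), "fovy" (degrees; the focal length in pixels is half the picture's height over the tangent of half this angle, whatever the lens; pixels are square), "cx", "cy" (the principal point, pixels), "view" (4x4, takes a point from world to camera coordinates). Camera axes: x right, y down, z forward; pixel columns grow to the right and rows downward; lengths in m; the calibration is good to about 2 mm. A picture is of the moment at which its call begins. There is no depth.
- r.sign_off(): hands the job in; it is judged then, once.
The state is a dict: "clock": time; "q": joint angles; "joint_velocities": joint speeds; "joint_efforts": joint torques, N m; "tool_pos": TCP position; "ee_rot": TCP orientation; "contact_force": force on the tool from outside, world axes, zero at the start; "moment": the same for the moment, N m; "opening": finger opening in m; "finger_force": force on a finger pad.
Only numpy, scipy, OpenCV 4.12 (cv2) and the standard library are available. Lean on these libraries where they do the work, as an engineer would, in place of code of your own. Each camera call takes 0.05 s, during which the arm holds its last target. There are 200 camera calls.

### The job

Park the dent puller's loose aluminium crossbar in the bay at the back of the bench: push one end, then the other, to angle it past the red-capped post, and leave it lying between the yellow end walls with its long side flat against the bay's back fence. Only push it along the bench top with the fingers, never pick it up or tip it, and leave the hammer, the wire brush and the pin jar where they are.

Things in the scene. Friction and masses are not known exactly. Their poses are not given: they have to be found in the camera images.
- crossbar: loose square aluminium tube, black end caps, 220 x 32 x 32 mm, 0.3-0.55 kg, lying flat, slides with friction. Origin: centre of its underside; x along its length, z up. Starts on the robot's side of the bay, its +x end pointing into it (within 0.25 rad of the bay's x axis), that far end already reaching 25 to 60 mm farther in than the back of the post, but not behind it.
- bay: fixed bay open towards the robot: dark steel back fence, yellow end wall at each end, 30 mm high; floor is the bench top. Origin: on the bench, middle of the fence's front face; x points away from the robot through the fence, y along it. Inner faces of the end walls at y = -130 and +130 mm; walls 12 mm thick, reach out to x = -45 mm. Parked, the bar lies along y, origin at x = -16 mm, y about 0
- post: fixed round steel post, red cap, 24 mm diameter, 58 mm high. Origin: its axis at bench level. It stands 115-125 mm in front of the fence face and about 80 mm left or right (differs) of the bay's middle: the bar cannot enter broadside, its far end must go behind the post. The bare black disc on the other side is flush, no obstacle
- hammer: bystander: hammer lying on the bench to the left (+y) of the work, 260 mm long. Origin near its middle; x along the handle
- brush: bystander: wire brush lying on the bench to the right (-y) of the work, 190 mm long. Origin near its middle; x along the handle
- pin_jar: bystander: amber glass jar with red lid, 60 mm diameter, 75 mm high, standing on the bench to the right (-y) of the bay. Origin: centre of its underside
Not all that is in view belongs to the job. Of the things that look like the crossbar, the smallest one is meant.

How it is judged:
At the end, for the whole second after the job is handed in: The crossbar lies at rest flat on the bench, in the bay between the two end walls, parallel to the fence within 0.06 rad and its origin 12 to 23 mm in front of the fence face (16 mm is full contact), within 22 mm of the bay's middle; hammer, brush and jar within 20 mm of where they were (x of crossbar in the frame of bay between -0.023 and -0.012 m and y of crossbar in the frame of bay between -0.022 and 0.022 m and angle between the x axis of crossbar and the y axis of bay, either way round below 0.06 rad and height (world z) of crossbar below 0.004 m and angle between crossbar's own z axis and vertical below 0.05 rad and linear speed of crossbar below 0.01 m/s and distance of each of hammer, brush, pin_jar from where it was at the start of the episode below 0.02 m); the robot touches nothing.
It fails at once if the crossbar is lifted or tipped off the bench (height (world z) of crossbar above 0.01 m or angle between crossbar's own z axis and vertical above 0.2 rad).
It fails at once if the hammer is disturbed (moved over 20 mm) (distance of hammer from where it was at the start of the episode above 0.02 m).
It fails at once if the wire brush is disturbed (moved over 20 mm) (distance of brush from where it was at the start of the episode above 0.02 m).
It fails at once if the pin jar is disturbed (moved over 20 mm) (distance of pin_jar from where it was at the start of the episode above 0.02 m).
It also fails if it takes over 72 s, if anything falls off the work surface, if the arm or the gripper's body presses on something with over 40 N, if the wrist force passes 120 N, or if a joint passes its speed limit or range.

## Working session

There is one attempt and no reset: what is moved stays moved. The work goes in short steps, Python scripts to look and compute and a tool call to move; the robot and the scene stay as the last step left them, time stands still between calls to the robot, and variables do not carry over. Pictures are saved under pics/ and viewed, at most 10 in all, crops included, and the job is handed in when it is done.

Besides the shell and the picture viewer there is one more tool, called as name(argument=value, ...) on one line, values as JSON. jog_arm: Moves the arm, as the interface text tells. Its arguments: {"type":"object","properties":{"steps":{"type":"array"},"grip_force":{"type":"number"}},"required":["steps"]}

```bash
mkdir -p pics; ls; python3 - <<'E'
from cell import r,snapshot
import cv2,numpy as np
o=r.get_obs();print({k:np.round(v,3).tolist() for k,v in o.items()})
for n in("top","scene"):
    s=snapshot(n);cv2.imwrite(f"pics/{n}0.png",s["image"][:,:,::-1]);print(n,s["fovy"],s["cx"],s["cy"],np.round(s["view"],4).tolist())
E
```

```text
pics
{'clock': 0.0, 'q': [-1.503, 0.105, 0.096, 1.564, -0.0, 1.353], 'joint_velocities': [0.001, 0.0, -0.0, -0.002, -0.002, -0.001], 'joint_efforts': [0.002, -55.693, 50.365, 0.017, -0.0, 0.0], 'tool_pos': [0.169, -0.575, 0.231], 'ee_rot': [-0.001, 0.99, 0.142, 0.0], 'contact_force': [0.356, -0.214, -0.111], 'moment': [-0.06, -0.063, -0.039], 'finger_force': 0.0, 'opening': 0.086}
top 57.926396036068134 254.62563055427094 197.1224103555773 [[0.0218, -0.9996, 0.0198, -0.013], [-0.9981, -0.0229, -0.0569, 0.4833], [0.0573, -0.0185, -0.9982, 0.9431], [0.0, 0.0, 0.0, 1.0]]
scene 55.87281824827385 258.04709515871286 197.15013810119444 [[0.5754, 0.8179, -0.0055, -0.2943], [0.6398, -0.4543, -0.6198, -0.2864], [-0.5094, 0.3531, -0.7847, 1.364], [0.0, 0.0, 0.0, 1.0]]
```

View pics/top0.png

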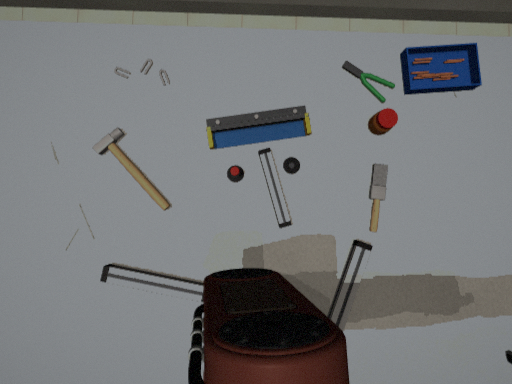

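View pics/scene0.png

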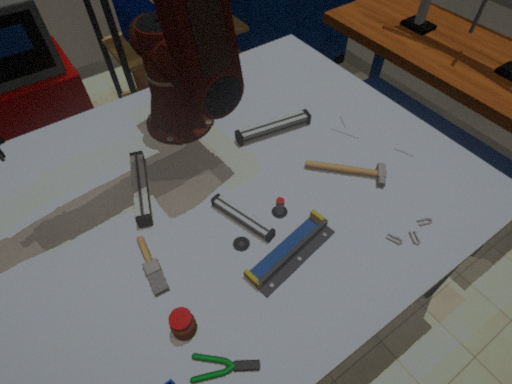

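The top view shows the bar with its far end at (265,151) and near end at (285,225). The red-capped post is at (235,173), on the left (+y). The bay's yellow walls are at (210,137) and (308,125), and the flush disc is at (291,165). The two longer tubes near the robot base are decoys.

```bash
cat > h.py <<'E'
from cell import r,snapshot
import cv2,numpy as np
def ray(s,p,z):
    f=s["image"].shape[0]/2/np.tan(np.radians(s["fovy"])/2);V=np.array(s["view"])
    p=np.atleast_2d(p).astype(float)
    d=np.c_[(p[:,0]-s["cx"])/f,(p[:,1]-s["cy"])/f,np.ones(len(p))]@V[:3,:3]
    c=-V[:3,:3].T@V[:3,3]
    return (c+d*((z-c[2])/d[:,2])[:,None])[:,:2]
def proj(s,P):
    f=s["image"].shape[0]/2/np.tan(np.radians(s["fovy"])/2);V=np.array(s["view"])
    c=V[:3,:3]@np.array(P)+V[:3,3];return np.array([s["cx"]+f*c[0]/c[2],s["cy"]+f*c[1]/c[2]])
def hsv(s): return cv2.cvtColor(s["image"],cv2.COLOR_RGB2HSV)
def blobs(m,amin=8):
    n,l,st,c=cv2.connectedComponentsWithStats(m.astype(np.uint8))
    return [(c[i],st[i,4],l==i) for i in range(1,n) if st[i,4]>=amin]
E
python3 - <<'E'
from h import *
s=snapshot("top");H=hsv(s);h,S,v=[H[...,i].astype(int) for i in range(3)]
im=s["image"]
cv2.imwrite("pics/crop1.png",cv2.resize(im[95:240,195:325,::-1],None,fx=4,fy=4,interpolation=cv2.INTER_NEAREST))
roi=np.zeros(h.shape,bool);roi[95:240,195:325]=1
for nm,m,z in(("yellow",(h>20)&(h<35)&(S>120)&(v>80),.03),("red",((h<8)|(h>172))&(S>150)&(v>90),.058),("blue",(h>100)&(h<125)&(S>120),.0),("black",(v<45),.032)):
    for c,a,M in blobs(m&roi):
        ys,xs=np.nonzero(M);b=cv2.boxPoints(cv2.minAreaRect(np.c_[xs,ys].astype(np.float32)))
        print(nm,np.round(c,1),a,np.round(ray(s,c,z),4).tolist(),np.round(ray(s,b,z),3).tolist())
E
```

```text
yellow [307.4 123.6] 81 [[0.6886, -0.1427]] [[0.718, -0.133], [0.719, -0.144], [0.663, -0.153], [0.661, -0.141]]
yellow [209.7 137.5] 73 [[0.6428, 0.1244]] [[0.671, 0.134], [0.673, 0.124], [0.618, 0.114], [0.616, 0.125]]
red [234.1 170.6] 59 [[0.5499, 0.0542]] [[0.55, 0.069], [0.565, 0.055], [0.55, 0.04], [0.535, 0.054]]
blue [258.3 133.6] 1453 [[0.6644, -0.0089]] [[0.667, 0.122], [0.713, -0.133], [0.664, -0.141], [0.619, 0.114]]
black [257.6 124.9] 196 [[0.6807, -0.0058]] [[0.662, 0.119], [0.707, -0.132], [0.7, -0.133], [0.655, 0.118]]
black [263.9 150.8] 37 [[0.6097, -0.0244]] [[0.609, -0.008], [0.619, -0.038], [0.611, -0.04], [0.6, -0.011]]
black [291.3 165. ] 169 [[0.5725, -0.1]] [[0.591, -0.08], [0.592, -0.121], [0.554, -0.121], [0.553, -0.08]]
black [235.9 175.1] 115 [[0.5411, 0.0504]] [[0.557, 0.077], [0.569, 0.037], [0.532, 0.026], [0.519, 0.066]]
black [284.6 223.9] 38 [[0.4119, -0.0842]] [[0.412, -0.068], [0.42, -0.098], [0.412, -0.1], [0.404, -0.07]]
```

View pics/crop1.png

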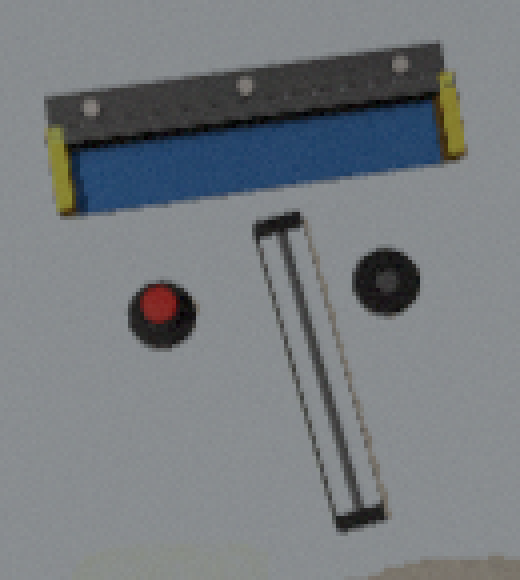

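The bay's yaw is about 0.17 rad and the post is at bay (-0.122, +0.082). The bar is at bay (-0.18, -0.018), angled 0.12 rad. The plan is to push it along its axis, swing the far end left behind the post, then push the near end and finish flat against the fence.

jog_arm(steps=[[[0.34, -0.404, 0.12], 0, 255], [[0.34, -0.404, 0.12], 0, 255], [[0.34, -0.404, 0.12], 0, 255], [[0.34, -0.404, 0.12], 0, 255], [[0.34, -0.404, 0.12], 0, 255], [[0.34, -0.404, 0.12], 0, 255], [[0.34, -0.404, 0.12], 0, 255], [[0.34, -0.404, 0.12], 0, 255], [[0.34, -0.404, 0.12], 0, 255], [[0.34, -0.404, 0.12], 0, 255], [[0.34, -0.404, 0.12], 0, 255], [[0.34, -0.404, 0.12], 0, 255], [[0.34, -0.404, 0.12], 0, 255], [[0.34, -0.404, 0.12], 0, 255], [[0.34, -0.404, 0.12], 0, 255], [[0.34, -0.404, 0.12], 0, 255], [[0.34, -0.404, 0.12], 0, 255], [[0.34, -0.404, 0.12], 0, 255], [[0.34, -0.404, 0.12], 0, 255]])

```text
clock: 1.73
tool_pos: [0.3813, -0.0935, 0.1115]
ee_rot: [0.0, 0.99, 0.141, 0.0]
contact_force: [-0.0, -0.8, 0.1]
opening: -0.0002
finger_force: 0.0
```

jog_arm(steps=[[[0, 0, 0.04], 0, 255], [[0, 0, 0.08], 0, 255], [[0, 0, 0.103], 0, 255], [[0, 0, 0.103], 0, 255], [[0.005, 0, 0.103], 0, 255], [[0.01, 0, 0.103], 0, 255], [[0.014, 0, 0.103], 0, 255], [[0.018, 0, 0.103], 0, 255], [[0.021, 0, 0.103], 0, 255], [[0.024, 0, 0.103], 0, 255], [[0.027, 0, 0.103], 0, 255], [[0.03, 0, 0.103], 0, 255], [[0.033, 0, 0.103], 0, 255], [[0.036, 0, 0.103], 0, 255], [[0.039, 0, 0.103], 0, 255], [[0.042, 0, 0.103], 0, 255], [[0.045, 0, 0.103], 0, 255], [[0.047, 0, 0.103], 0, 255], [[0.047, 0, 0.103], 0, 255], [[0.042, 0, 0.103], 0, 255]])

```text
clock: 3.4
tool_pos: [0.4225, -0.0802, 0.0083]
ee_rot: [-0.0, 0.99, 0.143, 0.001]
contact_force: [-0.0, -0.8, 0.0]
opening: 0.0
finger_force: 0.0
```

```bash
cat >> h.py <<'E'
C,Sn=.9856,.169
def bay(P):
    P=np.atleast_2d(P);return np.c_[C*P[:,0]+Sn*P[:,1]-.674,-Sn*P[:,0]+C*P[:,1]+.1216]
def look(png=None):
    s=snapshot("top");im=s["image"]
    if png: cv2.imwrite(png,cv2.resize(im[95:240,180:340,::-1],None,fx=4,fy=4,interpolation=cv2.INTER_NEAREST))
    o=r.get_obs();q=o["ee_rot"];yaw=2*np.arctan2(q[2],q[1])
    print("t",round(o["clock"],2),"tool bay",np.round(bay(o["tool_pos"][:2])[0],4),"z",round(o["tool_pos"][2],4),"yaw-bay",round((yaw-.170+np.pi)%(2*np.pi)-np.pi,3),"F",np.round(o["contact_force"],1))
    v=im.max(2)
    roi=np.zeros(v.shape,bool);roi[95:250,180:340]=1
    for c,a,M in blobs((v<50)&roi,12):
        ys,xs=np.nonzero(M);rc=cv2.minAreaRect(np.c_[xs,ys].astype(np.float32))
        print(np.round(c,1),a,np.round(rc[1],0),"bay",np.round(bay(ray(s,c,.03))[0],4))
E
python3 -c "from h import *;look('pics/a1.png')"
```

```text
t 3.45 tool bay [-0.2724 -0.0287] z 0.0081 yaw-bay 0.116 F [-1.7  0.2 -0.2]
[258.1 124.8] 213 [ 3. 93.] bay [-0.0033 -0.0005]
[261.1 138.6] 40 [ 3. 12.] bay [-0.0424 -0.0031]
[291.3 165. ] 175 [14. 15.] bay [-0.1263 -0.074 ]
[235.9 174.9] 120 [14. 16.] bay [-0.1315  0.0797]
[276.7 213.2] 399 [15. 84.] bay [-0.2505 -0.0146]
[322.6 194.7] 82 [34.  9.] bay [-0.2193 -0.1459]
[332.7 240.6] 62 [ 4. 25.] bay [-0.3463 -0.1534]
```

View pics/a1.png

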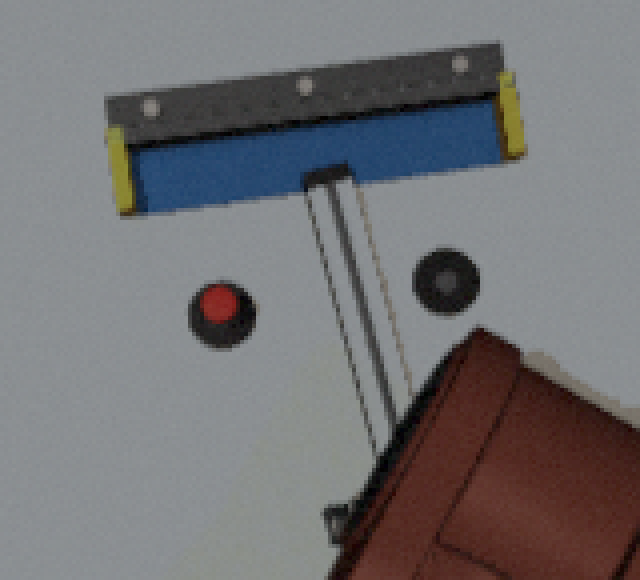

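The bar moved 35 mm along its axis. Its far cap is now at bay (-0.042, -0.003), with the arm hiding the near end. Next I'll go to the right side of the far end.

jog_arm(steps=[[[-0.01, 0, 0], 0, 255], [[-0.01, 0, -0.04], 0, 255], [[-0.01, 0, -0.07], 0, 255], [[0.03, 0.02, -0.07], 0, 255], [[0.06, 0.04, -0.07], 0, 255], [[0.1, 0.057, -0.07], 0, 255], [[0.14, 0.057, -0.07], 0, 255], [[0.18, 0.057, -0.07], 0, 255], [[0.203, 0.057, -0.06], 0, 255], [[0.203, 0.057, -0.03], 0, 255], [[0.203, 0.057, 0], 0, 255], [[0.203, 0.057, 0], 0, 255]])

```text
clock: 4.45
tool_pos: [0.6286, -0.0763, 0.0016]
ee_rot: [-0.002, 0.99, 0.143, -0.004]
contact_force: [-0.9, 0.5, -1.0]
opening: 0.0001
finger_force: 0.0
```

```bash
python3 -c "from h import *;look()"
```

```text
t 4.5 tool bay [-0.0665 -0.0605] z 0.0048 yaw-bay 0.116 F [-0.5  0.2  1.3]
[236.3 128. ] 101 [ 4. 48.] bay [-0.0037  0.0598]
[228.6 172.7] 14 [2. 7.] bay [-0.1226  0.0983]
[206.  222.7] 200 [ 4. 59.] bay [-0.2477  0.1778]
[313.6 240.3] 92 [ 5. 19.] bay [-0.3375 -0.1021]
```

jog_arm(steps=[[[0.006, -0.012, -0.003], 0, 255], [[0.006, -0.02, -0.003], 0, 255], [[0.007, -0.026, -0.003], -0.03, 255], [[0.008, -0.032, -0.003], -0.07, 255], [[0.008, -0.038, -0.003], -0.12, 255], [[0.009, -0.044, -0.003], -0.17, 255], [[0.01, -0.05, -0.003], -0.22, 255], [[0.01, -0.056, -0.003], -0.26, 255], [[0.01, -0.062, -0.003], -0.31, 255], [[0.009, -0.068, -0.003], -0.36, 255], [[0.008, -0.074, -0.003], -0.41, 255], [[0.007, -0.08, -0.003], -0.46, 255], [[0.005, -0.086, -0.003], -0.51, 255], [[0.004, -0.092, -0.003], -0.55, 255], [[0.004, -0.092, -0.003], -0.55, 255], [[0.006, -0.085, -0.003], -0.55, 255]])

```text
clock: 5.83
tool_pos: [0.6145, 0.0065, 0.0126]
ee_rot: [0.0, 0.914, 0.406, 0.001]
contact_force: [-0.5, -0.0, -0.2]
opening: -0.0002
finger_force: 0.0
```

```bash
python3 - <<'E'
from h import *
look()
s=snapshot("scene");cv2.imwrite("pics/b1.png",cv2.resize(s["image"][150:300,180:340,::-1],None,fx=4,fy=4))
E
```

```text
t 5.88 tool bay [-0.0665  0.0219] z 0.0125 yaw-bay 0.666 F [ 0.1 -0.8 -0. ]
[291.  114.6] 94 [26. 21.] bay [ 0.012  -0.0945]
[226.2 107.5] 32 [ 2. 19.] bay [0.0568 0.079 ]
[275.7 202.4] 303 [ 23. 101.] bay [-0.2213 -0.0162]
[291.2 165.1] 201 [15. 15.] bay [-0.1267 -0.0737]
```

View pics/b1.png

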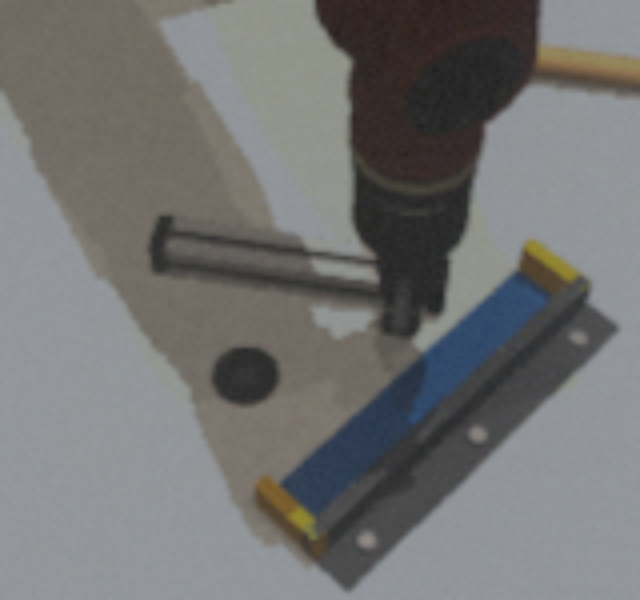

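The scene view shows the bar rotated and intact, with its near cap at about scene pixel (220,211). I'll lift, go round to the robot side and turn a quarter.

jog_arm(steps=[[[0, 0.01, 0], 0, 255], [[0, 0.01, -0.04], 0, 255], [[0, 0.01, -0.08], 0, 255], [[0, 0.01, -0.12], -0.12, 255], [[-0.03, -0.01, -0.12], -0.24, 255], [[-0.06, -0.04, -0.12], -0.36, 255], [[-0.09, -0.07, -0.12], -0.48, 255], [[-0.12, -0.1, -0.12], -0.6, 255], [[-0.144, -0.13, -0.12], -0.72, 255], [[-0.144, -0.162, -0.12], -0.84, 255], [[-0.144, -0.162, -0.12], -0.96, 255], [[-0.144, -0.162, -0.12], -1.08, 255], [[-0.144, -0.162, -0.12], -1.2, 255], [[-0.144, -0.162, -0.12], -1.32, 255], [[-0.144, -0.162, -0.12], -1.44, 255], [[-0.144, -0.162, -0.12], -1.56, 255], [[-0.144, -0.162, -0.12], -1.57, 255]])

```text
clock: 7.35
tool_pos: [0.3981, 0.0066, 0.1317]
ee_rot: [0.0, 0.358, 0.934, -0.0]
contact_force: [0.6, -0.3, -0.1]
opening: -0.0003
finger_force: 0.0
```

```bash
python3 - <<'E'
from h import *
look()
t=snapshot("top");s=snapshot("scene")
a=cv2.resize(t["image"][100:240,190:330,::-1],(400,400));b=cv2.resize(s["image"][160:300,190:330,::-1],(400,400))
cv2.imwrite("pics/c1.png",np.hstack([a,b]))
E
```

```text
t 7.4 tool bay [-0.2805  0.061 ] z 0.1317 yaw-bay 2.235 F [-0.4 -0.3  1.1]
[258.2 124.8] 209 [ 3. 93.] bay [-0.0035 -0.0009]
[236.3 153. ] 42 [ 4. 11.] bay [-0.072   0.0699]
[291.3 165. ] 176 [14. 15.] bay [-0.1264 -0.0739]
[235.9 174.9] 121 [14. 16.] bay [-0.1315  0.0797]
[267.1 211.2] 716 [87. 62.] bay [-0.2414  0.0105]
```

View pics/c1.png

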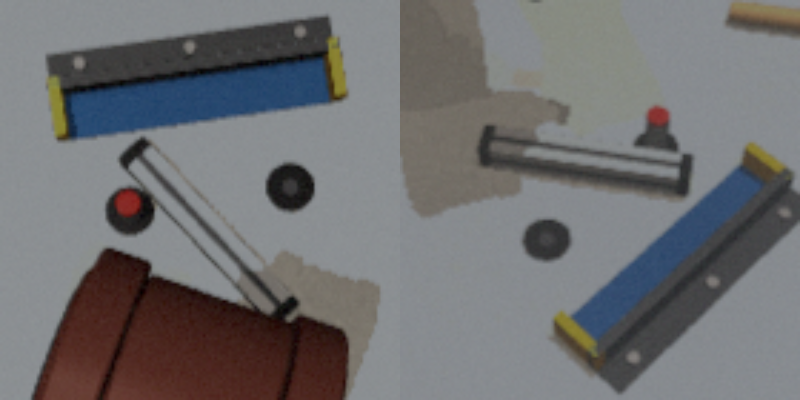

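The bar is at about bay (-0.156, 0.009), angle 0.63 rad, with the far cap (top pixel 236,153) already behind the post. I'll push about 27 mm along its axis, then swing the near end.

jog_arm(steps=[[[-0.03, -0.025, 0], 0.04, 255], [[-0.06, -0.05, 0], 0.04, 255], [[-0.09, -0.07, 0.02], 0.04, 255], [[-0.1125, -0.07, 0.05], 0.04, 255], [[-0.1125, -0.07, 0.09], 0.04, 255], [[-0.1125, -0.07, 0.122], 0.04, 255], [[-0.1125, -0.07, 0.122], 0.04, 255], [[-0.1125, -0.065, 0.122], 0.04, 255], [[-0.1125, -0.06, 0.122], 0.04, 255], [[-0.1125, -0.056, 0.122], 0.04, 255], [[-0.1125, -0.052, 0.122], 0.04, 255], [[-0.1125, -0.048, 0.122], 0.04, 255], [[-0.1125, -0.044, 0.122], 0.04, 255], [[-0.1125, -0.04, 0.122], 0.04, 255], [[-0.1125, -0.036, 0.122], 0.04, 255], [[-0.1125, -0.033, 0.122], 0.04, 255], [[-0.1125, -0.031, 0.122], 0.04, 255], [[-0.1125, -0.031, 0.122], 0.04, 255], [[-0.1125, -0.04, 0.122], 0.04, 255], [[-0.1125, -0.04, 0.09], 0.04, 255]])

```text
clock: 9.17
tool_pos: [0.4497, -0.0963, 0.0359]
ee_rot: [-0.005, 0.378, 0.926, 0.001]
contact_force: [-0.4, 0.9, -1.5]
opening: 0.0
finger_force: 0.0
```

```bash
python3 - <<'E'
from h import *
look()
t=snapshot("top");s=snapshot("scene")
v=s["image"].max(2);roi=np.zeros(v.shape,bool);roi[160:300,190:330]=1
for c,a,M in blobs((v<50)&roi,12): print("scene",np.round(c,1),a,np.round(bay(ray(s,c,.02))[0],4))
a=cv2.resize(t["image"][100:240,190:330,::-1],(400,400));b=cv2.resize(s["image"][160:300,190:330,::-1],(400,400))
cv2.imwrite("pics/c2.png",np.hstack([a,b]))
E
```

```text
t 9.22 tool bay [-0.2431 -0.0521] z 0.045 yaw-bay 2.196 F [ 2.5 -0.7  6.8]
[257.6 124.9] 200 [ 3. 93.] bay [-0.0035  0.0009]
[228.8 145.3] 38 [ 3. 11.] bay [-0.0483  0.0872]
[284.9 201.3] 576 [ 20. 112.] bay [-0.2218 -0.0414]
[291.4 164.9] 174 [14. 15.] bay [-0.1263 -0.0741]
[236.1 174.9] 120 [14. 16.] bay [-0.1315  0.0792]
[337.7 246.7] 17 [3. 7.] bay [-0.3644 -0.1642]
scene [210.1 161.6] 79 [-0.4153  0.0543]
scene [215.  182.3] 978 [-0.3346  0.0068]
scene [229.3 211.7] 34 [-0.217  -0.0386]
```

View pics/c2.png

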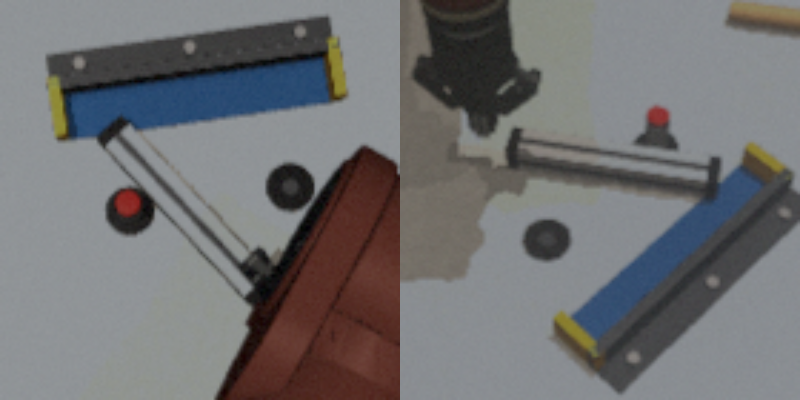

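The top view shows the far cap at (229,145), well behind the post, and the bar centre at about bay (-0.132, 0.026). Now I'll swing the near end forward from the robot side.

jog_arm(steps=[[[0, 0, -0.03], 0, 255], [[0, 0, -0.04], 0, 255], [[0.02, 0.025, -0.04], 0, 255], [[0.042, 0.05, -0.04], 0, 255], [[0.042, 0.05, -0.01], 0, 255], [[0.042, 0.05, 0.02], 0, 255], [[0.042, 0.05, 0.032], 0, 255], [[0.034, 0.05, 0.032], 0, 255], [[0.025, 0.05, 0.032], 0, 255], [[0.016, 0.049, 0.032], -0.07, 255], [[0.007, 0.048, 0.032], -0.13, 255], [[-0.002, 0.048, 0.032], -0.2, 255], [[-0.011, 0.048, 0.032], -0.27, 255], [[-0.02, 0.05, 0.032], -0.34, 255], [[-0.028, 0.051, 0.032], -0.4, 255], [[-0.036, 0.052, 0.032], -0.46, 255], [[-0.044, 0.054, 0.032], -0.52, 255], [[-0.051, 0.057, 0.032], -0.58, 255], [[-0.059, 0.06, 0.032], -0.65, 255], [[-0.059, 0.06, 0.032], -0.65, 255]])

```text
clock: 10.98
tool_pos: [0.5412, -0.0989, 0.0114]
ee_rot: [0.002, 0.062, 0.998, -0.001]
contact_force: [0.1, -0.2, -0.0]
opening: 0.0002
finger_force: 0.0
```

```bash
python3 - <<'E'
from h import *
look()
t=snapshot("top");s=snapshot("scene")
a=cv2.resize(t["image"][100:240,190:330,::-1],(400,400));b=cv2.resize(s["image"][160:300,190:330,::-1],(400,400))
cv2.imwrite("pics/c3.png",np.hstack([a,b]))
E
```

```text
t 11.03 tool bay [-0.1581 -0.0665] z 0.011 yaw-bay 2.844 F [-0.5  0.7  0.2]
[267.1 126.9] 272 [43. 95.] bay [-0.0128 -0.0241]
[224.3 154.6] 40 [ 3. 11.] bay [-0.0719  0.1029]
[235.9 175. ] 111 [14. 16.] bay [-0.1317  0.0796]
[273.1 170.3] 32 [6. 9.] bay [-0.1338 -0.0225]
[337.4 180.6] 17 [ 2. 11.] bay [-0.1872 -0.1923]
```

View pics/c3.png

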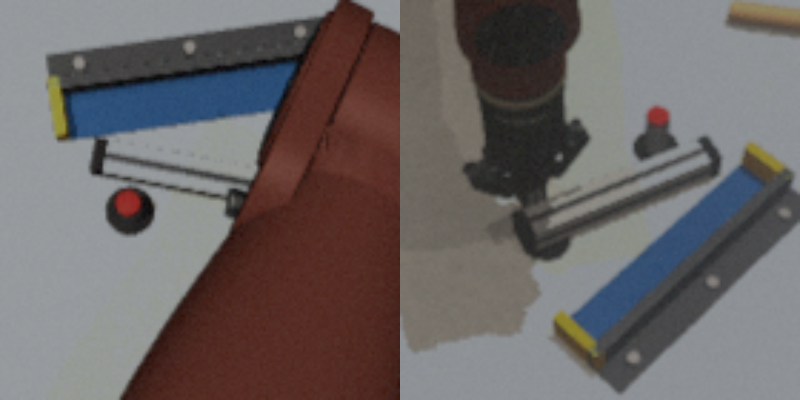

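The far cap is at top pixel (224,155), and the bar is nearly broadside with its centre at about bay (-0.10, 0.00). Next I'll back off, open the fingers to make a two-point pusher, and push broadside.

jog_arm(steps=[[[0.02, 0, 0], -0.05, 255], [[0.035, 0.02, 0], -0.15, 200], [[0.035, 0.046, 0.006], -0.25, 50], [[0.035, 0.046, 0.006], -0.297, 50], [[0.035, 0.046, 0.006], -0.297, 50], [[0.035, 0.046, 0.006], -0.297, 50], [[0.026, 0.049, 0.006], -0.297, 50], [[0.016, 0.052, 0.006], -0.297, 50], [[0.007, 0.055, 0.006], -0.297, 50], [[0.002, 0.056, 0.006], -0.297, 50], [[-0.003, 0.058, 0.006], -0.297, 50], [[-0.008, 0.06, 0.006], -0.297, 50], [[-0.013, 0.061, 0.006], -0.297, 50], [[-0.018, 0.063, 0.006], -0.297, 50], [[-0.023, 0.064, 0.006], -0.297, 50], [[-0.028, 0.066, 0.006], -0.297, 50], [[-0.033, 0.067, 0.006], -0.297, 50], [[-0.038, 0.069, 0.006], -0.297, 50], [[-0.043, 0.07, 0.006], -0.297, 50], [[-0.043, 0.07, 0.006], -0.297, 50]])

```text
clock: 12.8
tool_pos: [0.5909, -0.0322, 0.0034]
ee_rot: [0.001, -0.086, 0.996, -0.0]
contact_force: [0.7, -0.5, 0.6]
opening: 0.0685
finger_force: 0.0
```

```bash
python3 - <<'E'
from h import *
look();print(r.get_obs()["opening"])
t=snapshot("top");s=snapshot("scene")
a=cv2.resize(t["image"][100:240,190:330,::-1],(400,400));b=cv2.resize(s["image"][160:300,190:330,::-1],(400,400))
cv2.imwrite("pics/c4.png",np.hstack([a,b]))
E
```

```text
t 12.85 tool bay [-0.0975 -0.01  ] z 0.0033 yaw-bay -3.14 F [-0.8 -0.5  0. ]
[260.2 102.5] 25 [ 2. 15.] bay [ 0.0574 -0.0155]
[303.4 109.5] 35 [ 2. 28.] bay [ 0.0212 -0.1308]
[253.2 123.9] 23 [ 2. 15.] bay [0.0009 0.0123]
[224.  129.7] 52 [ 2. 25.] bay [-0.0035  0.0939]
[219.8 154.4] 40 [11.  3.] bay [-0.0695  0.1149]
[297.3 173.2] 32 [18.  2.] bay [-0.1511 -0.0867]
[295.  206.8] 66 [ 3. 41.] bay [-0.2408 -0.0664]
[291.1 238.7] 39 [ 2. 22.] bay [-0.3243 -0.0425]
[183.9 240.7] 72 [ 4. 18.] bay [-0.2867  0.2431]
0.0685523258043737
```

View pics/c4.png

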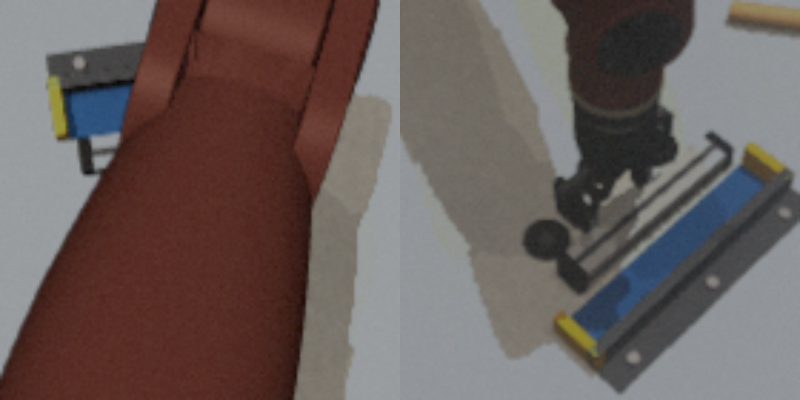

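The bar is parallel to the fence with its left cap at bay w=0.115, so its centre is at about w=+0.011, inside the walls. I'll push it straight into the fence.

jog_arm(steps=[[[-0.005, 0, 0], 0, 50], [[-0.01, 0, 0], 0, 50], [[-0.015, 0, 0], 0, 50], [[-0.02, 0, 0], 0, 50], [[-0.025, 0, 0], 0, 50], [[-0.03, 0, 0], 0, 50], [[-0.035, 0, 0], 0, 50], [[-0.039, 0, 0], 0, 50], [[-0.042, 0, 0], 0, 50], [[-0.045, 0, 0], 0, 50], [[-0.047, 0, 0], 0, 50], [[-0.049, 0, 0], 0, 50], [[-0.05, 0, 0], 0, 50], [[-0.051, 0, 0], 0, 50], [[-0.052, 0, 0], 0, 50], [[-0.052, 0, 0], 0, 50]])

```text
clock: 14.28
tool_pos: [0.6412, -0.0235, 0.0033]
ee_rot: [0.0, -0.085, 0.996, -0.0]
contact_force: [-0.8, 0.0, -2.1]
opening: 0.0687
finger_force: 0.6
```

jog_arm(steps=[[[-0.001, 0, 0], 0, 50], [[-0.002, 0, 0], 0, 50], [[-0.003, 0, 0], 0, 50], [[-0.003, 0, 0], 0, 50], [[-0.003, 0, 0], 0, 50]])

```text
clock: 14.7
tool_pos: [0.6438, -0.0231, 0.0033]
ee_rot: [-0.0, -0.085, 0.996, -0.0]
contact_force: [-3.8, -0.9, 1.1]
opening: 0.0687
finger_force: 2.0
```

jog_arm(steps=[[[-0.001, 0, 0], 0, 50], [[-0.002, 0, 0], 0, 50], [[-0.003, 0, 0], 0, 50], [[-0.003, 0, 0], 0, 50], [[-0.003, 0, 0], 0, 50]])

```text
clock: 15.12
tool_pos: [0.6438, -0.023, 0.0033]
ee_rot: [-0.003, -0.085, 0.996, -0.0]
contact_force: [-21.2, -4.1, 13.3]
opening: 0.069
finger_force: 10.9
```

The force rose to about 21 N with no further motion, so the bar is firmly against the fence. Backing off and lifting clear before a check.

jog_arm(steps=[[[0.01, 0, 0], 0, 50], [[0.02, 0, 0], 0, 50], [[0.02, 0, -0.04], 0, 50], [[0.02, 0, -0.08], 0, 50], [[0.02, 0, -0.12], 0, 50], [[0.06, 0, -0.15], 0, 50], [[0.1, 0, -0.15], 0, 50], [[0.14, 0, -0.15], 0, 50], [[0.18, 0, -0.15], 0, 50], [[0.22, 0, -0.15], 0, 50], [[0.22, 0, -0.15], 0, 50], [[0.22, 0, -0.15], 0, 50]])

```text
clock: 16.12
tool_pos: [0.4297, -0.0604, 0.1541]
ee_rot: [0.002, -0.085, 0.996, -0.001]
contact_force: [0.4, -1.1, 0.2]
opening: 0.0688
finger_force: 0.0
```

```bash
python3 - <<'E'
from h import *
look()
t=snapshot("top");s=snapshot("scene")
a=cv2.resize(t["image"][100:240,190:330,::-1],(400,400));b=cv2.resize(s["image"][160:300,190:330,::-1],(400,400))
cv2.imwrite("pics/c5.png",np.hstack([a,b]))
E
```

```text
t 16.17 tool bay [-0.2595 -0.0108] z 0.1542 yaw-bay -3.141 F [ 0.8  0.  -0.2]
[256.9 132.1] 243 [14. 93.] bay [-0.0231  0.0056]
[273.4 196.3] 468 [ 24. 107.] bay [-0.2041 -0.0126]
[236. 175.] 114 [14. 16.] bay [-0.1318  0.0795]
[312.6 175.2] 44 [13. 24.] bay [-0.1627 -0.1273]
[253.5 217.8] 18 [5. 4.] bay [-0.2536  0.0495]
[283.5 246. ] 49 [16.  4.] bay [-0.3406 -0.0194]
```

View pics/c5.png

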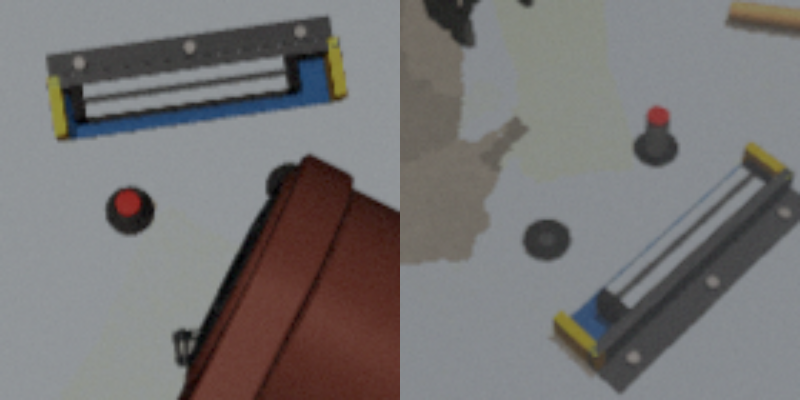

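The bar lies flat along the fence, its caps at about top pixels (217,136) and (292,127), sitting somewhat left of centre. I'll measure the offset along the bay's axis.

```bash
python3 - <<'E'
from h import *
R=np.array([[C,-Sn],[Sn,C]])
for n,z in(("top",.032),("scene",.032)):
    s=snapshot(n);im=s["image"].astype(np.float32)
    w=np.arange(-.15,.1501,.004)
    prof=[]
    for u in(-.022,-.016,-.010):
        P=np.array([proj(s,[*(R@np.array([u+.674,x-.1216])),z]) for x in w],np.float32)
        prof.append(cv2.remap(im,P[None,:,0],P[None,:,1],cv2.INTER_LINEAR)[0])
    p=np.mean(prof,0)
    print(n,[(int(round(x*1000)),*map(int,c)) for x,c in zip(w,p) if abs(x)>.06])
E
```

```text
top [(-150, 144, 148, 151), (-146, 143, 148, 150), (-142, 136, 134, 112), (-138, 143, 134, 51), (-134, 142, 133, 51), (-130, 115, 102, 37), (-126, 65, 51, 28), (-122, 39, 63, 91), (-118, 39, 70, 108), (-114, 37, 67, 104), (-110, 39, 69, 106), (-106, 36, 69, 105), (-102, 38, 68, 105), (-98, 21, 31, 47), (-94, 21, 20, 20), (-90, 24, 24, 24), (-86, 67, 68, 69), (-82, 113, 116, 118), (-78, 110, 113, 115), (-74, 114, 117, 118), (-70, 112, 113, 115), (-66, 115, 117, 119), (-62, 115, 117, 119), (62, 115, 118, 119), (66, 116, 119, 121), (70, 116, 118, 120), (74, 115, 118, 119), (78, 113, 116, 117), (82, 115, 117, 119), (86, 117, 119, 121), (90, 117, 120, 122), (94, 114, 116, 118), (98, 115, 117, 119), (102, 117, 118, 121), (106, 116, 119, 121), (110, 60, 60, 59), (114, 29, 28, 28), (118, 30, 30, 29), (122, 21, 33, 47), (126, 29, 42, 60), (130, 102, 95, 38), (134, 143, 139, 53), (138, 142, 138, 56), (142, 139, 137, 113), (146, 144, 148, 150), (150, 144, 148, 150)]
scene [(-150, 77, 64, 49), (-146, 114, 101, 47), (-142, 135, 125, 49), (-138, 133, 123, 46), (-134, 89, 94, 88), (-130, 54, 79, 111), (-126, 54, 78, 112), (-122, 53, 76, 110), (-118, 51, 67, 92), (-114, 49, 61, 77), (-110, 46, 50, 56), (-106, 48, 50, 50), (-102, 48, 49, 50), (-98, 51, 53, 52), (-94, 51, 51, 52), (-90, 80, 81, 82), (-86, 109, 111, 113), (-82, 112, 114, 117), (-78, 112, 115, 118), (-74, 111, 112, 116), (-70, 112, 114, 117), (-66, 109, 110, 114), (-62, 109, 110, 113), (62, 114, 116, 118), (66, 113, 115, 117), (70, 112, 115, 117), (74, 109, 112, 115), (78, 108, 110, 113), (82, 109, 112, 114), (86, 110, 113, 114), (90, 109, 111, 112), (94, 112, 114, 116), (98, 112, 114, 117), (102, 107, 109, 111), (106, 78, 80, 81), (110, 56, 56, 57), (114, 56, 55, 56), (118, 68, 61, 52), (122, 84, 71, 50), (126, 121, 110, 51), (130, 135, 122, 48), (134, 135, 125, 65), (138, 133, 132, 123), (142, 135, 139, 142), (146, 135, 138, 142), (150, 135, 139, 143)]
```

The bar's centre is at about w=+12 mm, inside the 22 mm limit, and it's flush with the fence. Handing in.

```bash
python3 -c "
from cell import r
print(r.sign_off())"
```

```text
the job is handed in; nothing more can be done
None
```

I parked the crossbar in the bay, flat against the back fence and about 12 mm left of the middle (limit 22 mm), and handed it in at about 16 s with the arm clear; no verdict came back, and I didn't re-measure the hammer, brush and jar, which the arm stayed clear of.

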